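# Pull the blown fuse and shut the fuse cover

### The job

One of the three fuse carriers in the sloping fuse unit has blown: its striker pin is sticking out of the top. Pull that carrier out of its socket and set it down (no dropping from a height) in the open steel tray, then push the unit's hinged cover shut until it snaps fully home on its catch. Leave the other two carriers seated and do not disturb the other things on the bench.

Things in the scene. Friction and masses are not known exactly. Their poses are not given: they have to be found in the camera images.
- panel: Black sloping socket panel of the fixed fuse unit. Origin: centre of its face, at the middle socket's mouth, 110 mm above the table. z = outward normal, leaning 30 deg from vertical, away from the robot; x = up the slope (towards the robot); y (to the robot's right) = along the row of three sockets (at y -56, 0, +56 mm). Face 120 (x) by 188 mm (y); cheeks at y +-97 mm rise 64 mm above it; its ends are open.
- socket_mid (a point): Mouth of the middle socket. Sockets are 40 mm deep, 17 x 32 mm. In each a sprung roller, 19 mm down, sits over the blade's bead: pulling a carrier straight out along the panel's z takes about 10 to 18 N over the first 7 mm, then it comes freely; the blade is clear after 36 mm.
- blown_grip (a point): Centre of the handle of the blown carrier, 34 mm above the panel face when seated, 24 mm below the handle's top, 70 mm above the blade's end. It is the only one whose steel striker pin (10 mm thick) stands 14 mm out of the handle's top; it sits in any of the three sockets, axes as the panel's. Neighbouring handles are only 16 mm away along y: grip it across x.
- blown: The same carrier, grey plastic, about 160 g; origin on its axis at the shoulder's underside (on the panel face). Shoulder 36 (x) x 44 (y) x 10 mm high; on it a handle 20 (x) x 40 (y) x 48 mm high with ribbed wide faces; below it a copper blade 10 x 28 mm, 36 mm long, with a bead on its +x side. z points out of the socket.
- good_a_grip (a point): Handle centre of a good carrier: same shape and size as the blown one, but its pin is flush with the top. In another socket; it stays there.
- good_b_grip (a point): Handle centre of the other good carrier, likewise. It stays in its socket.
- cover (a joint): Opening angle (rad) of the unit's flat aluminium cover: 0 = fully shut; 1.75 to 2.2 at the start, leaning out on the panel's -y side. At angle a it reaches from its hinge along (cos a) y + (sin a) z of the panel. A stiff hinge (0.32 N m) holds it where it is left. A sprung catch stops it at about 0.06; 8 to 12 N near the free edge along the panel's -z snaps it past, to 0.
- cover_hinge (a point): Middle of the cover's hinge line, which is fixed and parallel to the panel's x: at x 0, y -100, z +67 mm in the panel's frame. The shut cover lies parallel to the panel face at this height; it cannot shut over a carrier whose pin is out.
- cover_edge (a point): Point on the cover's outer (upper when shut) face, 190 mm from the hinge line, midway along it. The cover is 120 mm along the hinge, 5 mm thick, and ends 214 mm from the hinge, with a 22 mm lip on its inner side there.
- tray_in (a point): Centre of the inner floor (4 mm above the table) of a fixed plain steel open tray, outside 210 (x) x 160 (y) x 45 mm high, walls 4 mm.
- tray: The same tray; origin under its centre, on the table.
- cap_a: Loose capacitor can, 68 mm diameter, 112 mm high; origin at its foot. Leave alone.
- cap_b: Another such capacitor can. Leave alone.
- wrench: Steel wrench 170 mm long lying on the table; leave alone.
- driver: Screwdriver 190 mm long lying on the table; leave alone.
- busbar: Copper bar 130 x 25 x 6 mm lying on the table; leave alone.
- relay: Relay on its base, 60 x 40 x 65 mm high; leave alone.
- standoff: White ceramic standoff 40 mm diameter, 50 mm high; leave alone.
Things that resemble listed ones, but are neither listed nor needed, are in the scene too. Leave any purple look-alike of the part that bears good_b_grip alone.

How it is judged:
On the way, in this order (a step that is already met when the one before it is completed fails the run):
1. the blown carrier is out of its socket, in the fingers (z of blown_grip in the frame of panel above 0.071 m and contact force between blown and the fingers above 0.5 N), for 0.1 s.
2. the blown carrier is in the tray and let go (x of blown_grip in the frame of tray_in between -0.1 and 0.1 m and y of blown_grip in the frame of tray_in between -0.075 and 0.075 m and z of blown_grip in the frame of tray_in below 0.085 m and contact force between blown and the fingers below 0.1 N and linear speed of blown below 0.05 m/s), for 0.2 s.
3. the cover is fully shut on its catch (value of joint cover below 0.02 rad), for 0.2 s.
At the end, for the whole second after the job is handed in: The blown carrier rests released in the tray (handle centre within 100 x 75 mm of the tray's centre and lower than 85 mm above its floor, any way up), the cover is shut to within 0.02 rad (past its catch), and both good carriers are still seated (within 5 mm of fully in, moved less than 8 mm) (x of blown_grip in the frame of tray_in between -0.1 and 0.1 m and y of blown_grip in the frame of tray_in between -0.075 and 0.075 m and z of blown_grip in the frame of tray_in below 0.085 m and contact force between blown and the fingers below 0.1 N and linear speed of blown below 0.03 m/s and contact force between blown and tray above 0.3 N and value of joint cover below 0.02 rad and z of each of good_a_grip, good_b_grip in the frame of panel below 0.039 m and distance of each of good_a_grip, good_b_grip from where it was at the start of the episode below 0.008 m); the robot touches nothing.
It fails at once if a good carrier is pulled out or shifted by more than 15 mm (distance of any of good_a_grip, good_b_grip from where it was at the start of the episode above 0.015 m).
It fails at once if the blown carrier is dropped (falls freely faster than 1.3 m/s, some 9 cm) (linear speed of blown above 1.3 m/s and contact force between blown and the fingers below 0.1 N).
It fails at once if another thing on the bench is shifted more than 40 mm or knocked over (distance of any of cap_a, cap_b, wrench, driver, busbar, relay, standoff from where it was at the start of the episode above 0.04 m or angle between any of cap_a, cap_b, relay, standoff's own z axis and vertical above 0.6 rad).
It also fails if it takes over 64 s, if anything falls off the work surface, if the arm or the gripper's body presses on something with over 40 N, if the wrist force passes 120 N, or if a joint passes its speed limit or range.

### The arm

A 7-joint arm with a two-finger parallel gripper is mounted at the origin on the work surface. World frame = base frame: x ahead of the robot, y to its left, z up, the work surface at z = 0. Lengths are in m, angles in rad, forces in N, time in s.
With the tool pointing down it reaches from about 0.4 to 0.85 m from the base axis. Payload 4.5 kg.
Tool frame: the origin (TCP) lies midway between the tips of the shut fingers; the grasp point (between the pads) lies 19 mm behind it; z points along the fingers, y is the direction in which the jaws open and shut (so a half turn about z gives the same grasp; the last joint's range is limited). The gripper opens to 88 mm and grips with 3 to 60 N. Pads are 18 mm wide; open, the fingers measure 123 mm over their backs; the gripper's body (75 mm by 187 mm) begins 45 mm behind the grasp point.
Start: joints at [1.139, 0.689, -0.195, 1.565, 0.157, 0.902, -0.215], TCP at [0.281, -0.558, 0.239] pointing down, gripper open.
Joint ranges: [-3.01, 3.01], [-0.46, 2.08], [-1.47, 1.51], [0.13, 2.56], [-1, 4.14], [0.04, 2.09], [-2.66, 2.66]. Speed limits (rad/s): [2.57, 2.57, 3.14, 3.14, 3.14, 3.14, 3.14].

### API

Orientations are given as a unit quaternion [x, y, z, w].
In Python, from plant import r gives the robot as it stands. The module is installed in compiled form; this text tells all that it offers.
- The arm moves only by the shell command python3 -m jog 'ROWS' [FORCE]. ROWS is JSON, a list of rows, each an object with "translation": the shift along the tool's x, y, z in units of 40 mm (1.0 is 40 mm), a list of three; "twist": the turn about the tool's z in units of 6 degrees (1.0 is 6 degrees); "claw": the opening in per cent of the stroke, from 0 (shut) to 100 (fully open). A call has 1 to 20 rows; each row shifts and turns the commanded pose from where the row before left it, along the tool's axes as they then stand; what a row does not reach is not made up. A row lasts 1/12 s, in which the tool goes at most 41.7 mm and 7.16 degrees, less where a joint would pass 70% of its speed; a pose out of reach is approached as far as the arm can. A call is refused whole if a number of a shift passes 1 or a number of a turn 1, either way. A call with a gripper value outside its range is refused whole. The fingers move at their own pace and stop on an object; FORCE is the grip in N (left out, the last holds). Time passes only in rows, so rows that do not move let the fingers close. It gives the time, the measured TCP pose, the force and the opening at its end, in the units of the state.
- r.get_state(): the state, without advancing time (a new reading comes with each control period).
- r.snapshot(name): name is "scene" or "top"; returns a dict with "img" (480x640x3 uint8, red, green, blue), "fx", "fy", "cx", "cy" (pixels), "origin" and "rotation" of the camera in the world. Camera axes: x right, y up, looking along -z (the intrinsics and any distortion apply to the point x, -y, -z); pixel columns grow to the right and rows downward; lengths in m; the calibration is good to about 2 mm. A picture is of the moment at which its call begins. There is no depth.
- r.finish_job(): hands the job in, once; it reports no verdict.
Trained networks look in the newest picture that a camera, given by its name, has taken for a name from the list of things; names that differ only in an ending like _2 or _b are one class to them, and where a whole thing is asked for, a point or a joint stands for the part that bears it (a point fixed in the world has none). Each returns a list of dicts, best first, with "confidence" (0 to 1); they miss things now and then, are a little off and sometimes report something else, mostly with a low value. They report only what shows in the picture. A call takes as long as a camera call. They do not tell look-alikes from the thing itself.
- r.spot_in(label, camera): "rect" ([left, top, right, bottom] in pixels, round what is visible of it).
- r.spot_point(label, camera): "location" ([row, column] in pixels: a listed point, or the origin of a listed thing).
The state is a dict: "clock": time; "q": joint angles; "qd": joint speeds; "joint_torque": joint torques, N m; "tool_pos": TCP position; "eef_rot": TCP orientation; "contact_force": force on the tool from outside, world axes, zero at the start; "moment": the same for the moment, N m; "opening": opening from 0.0 (shut) to 1.0 (fully open).
Only numpy, scipy, OpenCV 4.12 (cv2) and the standard library are available. Lean on these libraries where they do the work, as an engineer would, in place of code of your own. Each camera call takes 0.05 s, during which the arm holds its last target. There are 200 camera calls.

## Working session

There is one attempt and no reset: what is moved stays moved. The work goes in short steps, Python scripts to look and compute and a shell command to move; the robot and the scene stay as the last step left them, time stands still between calls to the robot, and variables do not carry over. Pictures are saved under pics/ and viewed, about 8 in all and at most 12, crops included, and the job is handed in when it is done.

```bash
mkdir -p pics
cat > h.py <<'E'
import numpy as np, cv2
from plant import r
from scipy.spatial.transform import Rotation as R
def snap(n,f=None):
    s=r.snapshot(n)
    if f: cv2.imwrite('pics/'+f,s['img'][:,:,::-1])
    return s
def ray(s,rc):
    d=np.array([(rc[1]-s['cx'])/s['fx'],-(rc[0]-s['cy'])/s['fy'],-1.])
    d=np.array(R_(s)@d); return np.array(s['origin']),d/np.linalg.norm(d)
def R_(s):
    a=np.array(s['rotation']); return a if a.shape==(3,3) else R.from_quat(a).as_matrix()
def proj(s,p):
    c=R_(s).T@(np.array(p)-np.array(s['origin'])); return np.array([s['cy']-s['fy']*c[1]/-c[2], s['cx']+s['fx']*c[0]/-c[2]])
def atz(s,rc,z):
    o,d=ray(s,rc); return o+d*(z-o[2])/d[2]
def tri(s1,a,s2,b):
    o1,d1=ray(s1,a);o2,d2=ray(s2,b)
    t=np.linalg.lstsq(np.c_[d1,-d2],o2-o1,rcond=None)[0]
    p,q=o1+d1*t[0],o2+d2*t[1]; return (p+q)/2,np.linalg.norm(p-q)
E
python3 - <<'E'
from h import *
np.set_printoptions(precision=3,suppress=True)
S={n:snap(n,n+'0.png') for n in('scene','top')}
for n,s in S.items(): print(n,{k:v for k,v in s.items() if k!='img'})
for l in 'panel socket_mid blown_grip good_a_grip cover_hinge cover_edge tray_in cap_a'.split():
    for n in S: print(l,n,[(np.round(x['location']).astype(int).tolist(),round(x['confidence'],2)) for x in r.spot_point(l,n)])
print(r.get_state())
E
```

```text
scene {'fx': 494.3350880549162, 'fy': 494.3350880549162, 'cx': 316.88942696923425, 'cy': 237.920700928664, 'origin': array([0.914, 0.527, 0.81 ]), 'rotation': array([0.111, 0.339, 0.891, 0.282])}
top {'fx': 474.2680531425316, 'fy': 474.2680531425316, 'cx': 318.3598897289591, 'cy': 243.59623700743745, 'origin': array([0.368, 0.034, 1.031]), 'rotation': array([ 0.079, -0.071, -0.677,  0.728])}
panel scene [([246, 351], 0.75), ([269, 382], 0.52)]
panel top [([265, 303], 0.56)]
socket_mid scene [([248, 349], 0.63)]
socket_mid top [([266, 307], 0.61)]
blown_grip scene [([226, 320], 0.81)]
blown_grip top [([255, 336], 0.91), ([254, 306], 0.56)]
good_a_grip scene [([241, 344], 0.75)]
good_a_grip top [([258, 305], 0.63)]
cover_hinge scene [([266, 381], 0.69)]
cover_hinge top [([248, 255], 0.96)]
cover_edge scene [([252, 366], 0.64), ([440, 435], 0.51)]
cover_edge top [([171, 206], 0.63), ([300, 498], 0.36)]
tray_in scene [([170, 250], 0.9), ([224, 320], 0.72), ([253, 365], 0.53)]
tray_in top [([298, 496], 0.56)]
cap_a scene [([275, 187], 0.78), ([300, 217], 0.55)]
cap_a top [([177, 361], 0.97), ([172, 405], 0.59)]
{'clock': 0.9, 'q': array([ 1.139,  0.689, -0.195,  1.565,  0.157,  0.903, -0.215]), 'qd': array([ 0.001,  0.002, -0.002, -0.001,  0.001,  0.001,  0.   ]), 'joint_torque': array([ -0.   , -52.748,  -1.267, -15.374,  -0.052,  -0.001,   0.   ]), 'tool_pos': array([ 0.281, -0.558,  0.239]), 'eef_rot': array([0.973, 0.231, 0.   , 0.   ]), 'contact_force': array([-0.353, -0.643,  0.418]), 'moment': array([0.01 , 0.032, 0.005]), 'opening': 0.999940912629852}
```

View pics/scene0.png

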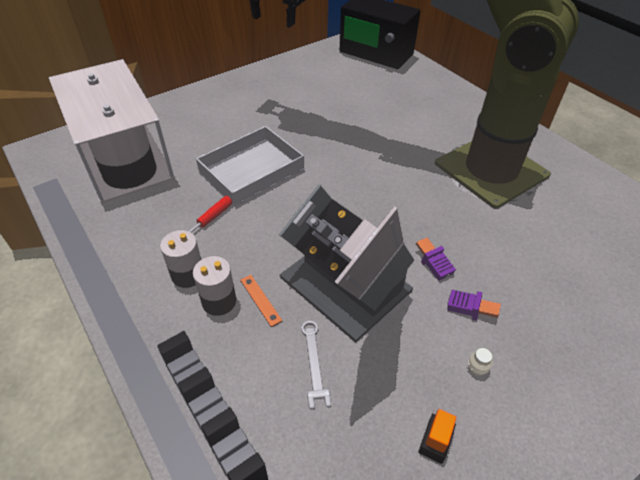

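View pics/top0.png

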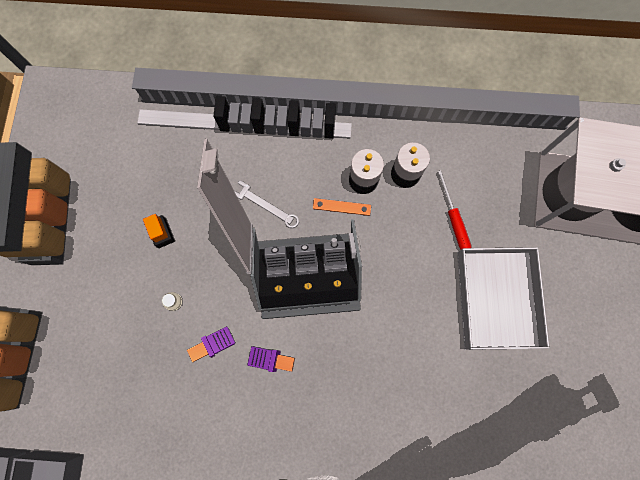

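Scene: fuse unit at about (row 255, col 350); top: three carriers at cols 275, 304, 335 near row 255, the tray at (298,503), and the cover leaning out left. The purple look-alikes lie on the table (342,218 and 358,270). Blown-carrier candidates in the top view: (258,275), (258,304) and (250,335). The right one seems to have the pin. Next I fit the panel pose and take a close crop.

```bash
cat >> h.py <<'E'
def panelR(yaw): return R.from_euler('z',yaw).as_matrix()@np.array([[-.866025,0,.5],[0,-1,0],[.5,0,.866025]])
def P(par,v): return np.array([par[0],par[1],.110])+panelR(par[2])@np.array(v)
E
python3 - <<'E'
from h import *
from scipy.optimize import least_squares
np.set_printoptions(precision=3,suppress=True)
S={n:snap(n) for n in('scene','top')}
obs=[('top',(248,255),(0,-.1,.067)),('scene',(266,381),(0,-.1,.067)),('top',(255,336),(0,.056,.034)),('scene',(226,320),(0,.056,.034)),
('top',(266,306),(0,0,0)),('scene',(247,350),(0,0,0))]
f=lambda p:np.concatenate([proj(S[n],P(p,v))-np.array(o) for n,o,v in obs])
q=least_squares(f,[.45,.05,0],loss='soft_l1',f_scale=3); print(q.x,np.round(f(q.x),1)); p=q.x
for n in S:
    im=cv2.resize(S[n]['img'][:,:,::-1],None,fx=4,fy=4,interpolation=cv2.INTER_CUBIC)
    pts=[(x,y,z) for x in(-.06,.06) for y in(-.094,.094) for z in (0,)]+[(x,y,.064) for x in(-.06,.06) for y in(-.097,.097)]+[(0,y,.058) for y in(-.056,0,.056)]
    for v in pts:
        a=proj(S[n],P(p,v))*4; cv2.circle(im,(int(a[1]),int(a[0])),4,(0,255,0),-1)
    c=proj(S[n],P(p,(0,0,.03)))*4; y,x=int(c[0]),int(c[1])
    cv2.imwrite(f'pics/{n}1.png',im[y-260:y+260,x-300:x+300]); print(n,y-260,x-300)
s=S['top']
print('tray',atz(s,(298,503),.02))
for o in((171,206),): 
    for a in np.arange(1.7,2.25,.1): print(a,[proj(S[n],P(p,(0,-.1+.19*np.cos(a),.067+.19*np.sin(a)))) for n in S])
for l in('blown_grip','tray_in','tray'): print(l,[(x['location'],x['confidence']) for x in r.spot_point(l,'top')], [(x['rect'],x['confidence']) for x in r.spot_in(l,'top')])
E
```

```text
[0.515 0.07  0.155] [ 1.7 -3.8  1.6 -1.8 -0.5 -0.8 -1.2  0.2  2.1  1.1 -0.2 -2.6]
scene 707 1070
top 773 924
tray [ 0.496 -0.347  0.02 ]
1.7 [array([239.604, 358.353]), array([171.322, 217.701])]
1.8 [array([248.297, 369.811]), array([173.944, 206.216])]
1.9000000000000001 [array([257.376, 381.572]), array([177.439, 195.352])]
2.0 [array([266.678, 393.42 ]), array([181.739, 185.266])]
2.1000000000000005 [array([276.028, 405.13 ]), array([186.766, 176.095])]
2.2 [array([285.248, 416.479]), array([192.426, 167.951])]
blown_grip [([252.2, 334.2], 0.72), ([175.6, 361.9], 0.72)] [([323.7, 237.3, 345.5, 270.6], 0.94)]
tray_in [([297.6, 499.1], 0.75)] [([455.3, 246.5, 547.3, 347.6], 0.65), ([197.1, 136.6, 251.4, 271.8], 0.33), ([323.6, 239.9, 348.5, 270.5], 0.18)]
tray [([298.3, 496.6], 0.64)] [([456.5, 248.2, 546.3, 350.7], 0.88)]
```

View pics/top1.png

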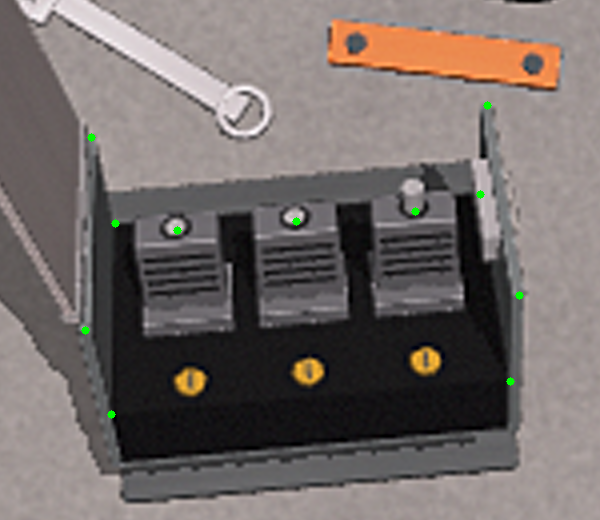

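View pics/scene1.png

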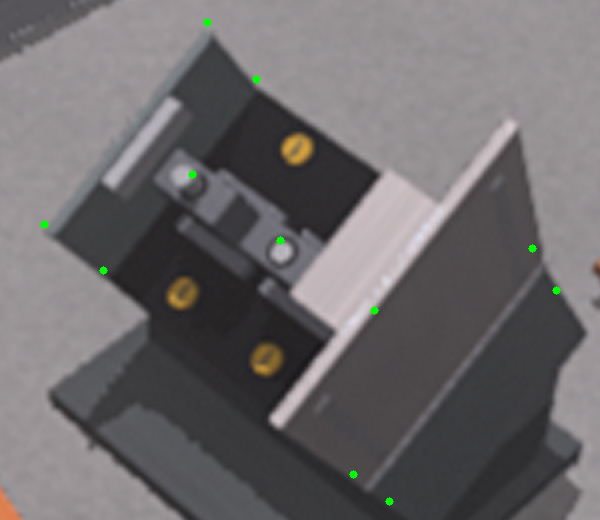

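The crop confirms that the right carrier (panel y = +56) has the pin, at top crop (413,190). The other two pins are flush. I'll refit with the sharper image features.

```bash
cat > fit.py <<'E'
from h import *
from scipy.optimize import least_squares
np.set_printoptions(precision=4,suppress=True)
S={n:snap(n) for n in('scene','top')}
T=lambda c,r:((773+r)/4,(924+c)/4); C=lambda c,r:((707+r)/4,(1070+c)/4)
obs=[('top',T(176,226),(0,-.056,.058)),('top',T(294,216),(0,0,.058)),('top',T(413,187),(0,.056,.072)),('top',T(487,102),(-.06,.097,.064)),('top',T(520,296),(.06,.097,.064)),
('top',T(113,416),(.06,-.094,0)),('top',T(509,388),(.06,.094,0)),
('scene',C(281,252),(0,0,.058)),('scene',C(182,176),(0,.056,.072)),('scene',C(210,34),(.06,.097,.064)),('scene',C(45,232),(-.06,.097,.064)),('scene',C(258,88),(.06,.094,0)),('scene',C(103,272),(-.06,.094,0))]
f=lambda p:np.concatenate([proj(S[n],P(p,v))-np.array(o) for n,o,v in obs])
q=least_squares(f,[.51,.07,.15],loss='soft_l1',f_scale=1); p=q.x; print(p,np.round(f(p).reshape(-1,2),1).tolist())
g=P(p,(0,.056,.034)); print('blown_grip',g)
M=panelR(p[2]); print('panel axes xyz rows',M.T)
np.save('pan.npy',p)
E
python3 fit.py
python3 - <<'E'
from h import *
np.set_printoptions(precision=3,suppress=True)
s=r.get_state(); print(R.from_quat(s['eef_rot']).as_matrix(), s['tool_pos'])
E
```

```text
[0.5166 0.0714 0.1545] [[0.5, -0.4], [0.6, -0.1], [0.5, -0.2], [0.3, -0.5], [-0.9, -0.9], [-1.1, -1.2], [-2.2, -0.5], [-2.1, -0.1], [-2.4, -0.2], [-2.1, -0.7], [-1.1, -0.2], [-1.3, -0.3], [0.5, 0.1]]
blown_grip [0.542  0.0187 0.1394]
panel axes xyz rows [[-0.8557 -0.1333  0.5   ]
 [ 0.1539 -0.9881  0.    ]
 [ 0.494   0.0769  0.866 ]]
[[ 0.893  0.449  0.   ]
 [ 0.449 -0.893 -0.   ]
 [ 0.     0.    -1.   ]] [ 0.281 -0.558  0.239]
```

Plan: the tool stays vertical, so I grip across the tilted handle with the jaws along the panel's horizontal x heading (+8.9°). The handle's top corner and its near face will take the load. First I twist and rise.

```bash
python3 -m jog '[{"translation":[0,0,-0.125],"twist":-1,"claw":62},{"translation":[0,0,-0.125],"twist":-1,"claw":62},{"translation":[0,0,-0.125],"twist":-1,"claw":62},{"translation":[0,0,-0.125],"twist":-1,"claw":62},{"translation":[0,0,-0.125],"twist":-1,"claw":62},{"translation":[0,0,-0.125],"twist":-1,"claw":62},{"translation":[0,0,-0.125],"twist":-1,"claw":62},{"translation":[0,0,-0.125],"twist":-1,"claw":62},{"translation":[0,0,-0.125],"twist":-1,"claw":62},{"translation":[0,0,-0.125],"twist":-1,"claw":62},{"translation":[0,0,-0.125],"twist":-1,"claw":62},{"translation":[0,0,-0.125],"twist":-1,"claw":62},{"translation":[0,0,0],"twist":0,"claw":62},{"translation":[0,0,0],"twist":0,"claw":62}]' 40
cat > to.py <<'E'
import sys
from h import *
np.set_printoptions(precision=3,suppress=True)
s=r.get_state(); M=R.from_quat(s['eef_rot']).as_matrix()
t=np.array([float(v) for v in sys.argv[1:4]])
d=M.T@(t-s['tool_pos'])/.04
print('pos',s['tool_pos'],'yang',np.degrees(np.arctan2(M[1,1],M[0,1])),'z',M[:,2],'need',d,'F',s['contact_force'],'q',s['q'],'t',s['clock'],'op',s['opening'])
E
python3 to.py .547 .0195 .24
```

```text
clock: 2.57
tool_pos: [0.2806, -0.5585, 0.2987]
eef_rot: [0.653, 0.758, 0.0, 0.0]
contact_force: [-0.1, -0.1, 0.6]
opening: 0.62
pos [ 0.281 -0.559  0.299] yang 8.50799207014889 z [ 0. -0. -1.] need [13.307  8.723  1.469] F [-0.124 -0.079  0.646] q [ 1.335  0.67  -0.565  1.477  0.381  1.105  0.844] t 2.5667 op 0.6204413856214723
```

```bash
python3 -m jog '[{"translation":[0.67,0.43,0],"twist":-0.06,"claw":62},{"translation":[0.67,0.43,0],"twist":0,"claw":62},{"translation":[0.67,0.43,0],"twist":0,"claw":62},{"translation":[0.67,0.43,0],"twist":0,"claw":62},{"translation":[0.67,0.43,0],"twist":0,"claw":62},{"translation":[0.67,0.43,0],"twist":0,"claw":62},{"translation":[0.67,0.43,0],"twist":0,"claw":62},{"translation":[0.67,0.43,0],"twist":0,"claw":62},{"translation":[0.67,0.43,0],"twist":0,"claw":62},{"translation":[0.67,0.43,0],"twist":0,"claw":62},{"translation":[0.67,0.43,0],"twist":0,"claw":62},{"translation":[0.67,0.43,0],"twist":0,"claw":62},{"translation":[0.67,0.43,0],"twist":0,"claw":62},{"translation":[0.67,0.43,0],"twist":0,"claw":62},{"translation":[0.67,0.43,0],"twist":0,"claw":62},{"translation":[0.67,0.43,0],"twist":0,"claw":62},{"translation":[0.67,0.43,0],"twist":0,"claw":62},{"translation":[0.67,0.43,0],"twist":0,"claw":62},{"translation":[0.67,0.43,0],"twist":0,"claw":62}]'
python3 to.py .547 .0195 .20
```

```text
clock: 4.15
tool_pos: [0.5238, -0.0028, 0.2985]
eef_rot: [0.65, 0.76, -0.0, -0.0]
contact_force: [0.3, -0.7, 0.3]
opening: 0.62
pos [ 0.524 -0.003  0.298] yang 8.868533460622018 z [-0. -0. -1.] need [0.463 0.661 2.461] F [ 0.284 -0.732  0.25 ] q [ 0.286  0.526 -0.587  1.778  0.35   0.945 -0.292] t 4.15 op 0.6202324729599888
```

Down to just above the pin, then I look.

```bash
python3 -m jog '[{"translation":[0.46,0.66,0],"twist":0,"claw":62},{"translation":[0,0,0.5],"twist":0,"claw":62},{"translation":[0,0,0.5],"twist":0,"claw":62},{"translation":[0,0,0.5],"twist":0,"claw":62},{"translation":[0,0,0.5],"twist":0,"claw":62},{"translation":[0,0,0.45],"twist":0,"claw":62},{"translation":[0,0,0],"twist":0,"claw":62},{"translation":[0,0,0],"twist":0,"claw":62}]'
python3 to.py .547 .0195 .141
python3 - <<'E'
from h import *
a=[]
for n,(y,x) in {'scene':(240,340),'top':(250,320)}.items():
    s=snap(n); im=cv2.resize(s['img'][y-80:y+80,x-55:x+55,::-1],None,fx=3.6,fy=3.6,interpolation=cv2.INTER_CUBIC); a.append(im)
cv2.imwrite('pics/near.png',np.hstack(a))
E
```

```text
clock: 4.82
tool_pos: [0.5461, 0.018, 0.2001]
eef_rot: [0.65, 0.76, -0.001, -0.001]
contact_force: [0.3, 0.6, 0.3]
opening: 0.618
pos [0.546 0.018 0.2  ] yang 8.963882352247508 z [-0.002 -0.    -1.   ] need [0.033 0.03  1.478] F [0.303 0.609 0.293] q [ 0.188  0.677 -0.51   1.833  0.463  0.754 -0.416] t 4.8167 op 0.6183840785967519
```

View pics/near.png

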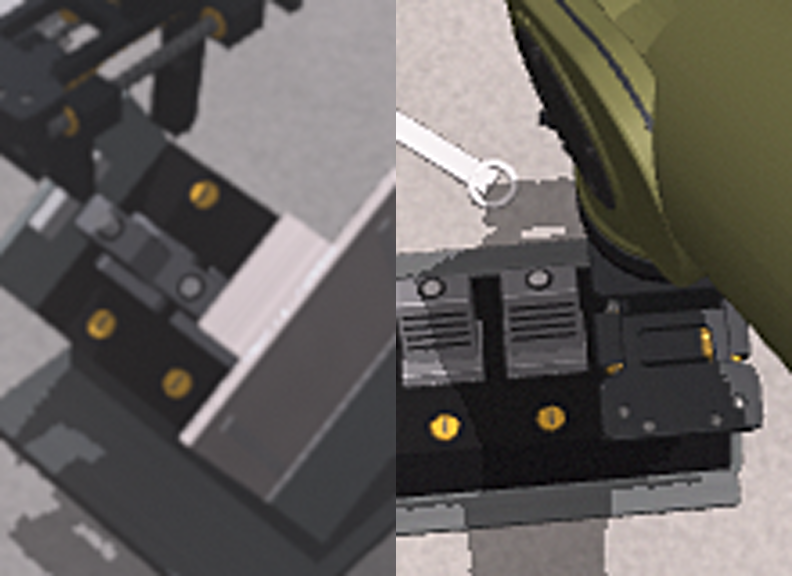

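The jaws straddle the pinned handle (scene crop near 105,225). In the top view the hand sits over the right socket. I lower and close.

```bash
python3 -m jog '[{"translation":[0.03,0.03,0.3],"twist":0,"claw":62},{"translation":[0,0,0.3],"twist":0,"claw":62},{"translation":[0,0,0.3],"twist":0,"claw":62},{"translation":[0,0,0.3],"twist":0,"claw":62},{"translation":[0,0,0.28],"twist":0,"claw":62},{"translation":[0,0,0],"twist":0,"claw":62}]' 40
python3 -m jog '[{"translation":[0,0,0],"twist":0,"claw":30},{"translation":[0,0,0],"twist":0,"claw":0},{"translation":[0,0,0],"twist":0,"claw":0},{"translation":[0,0,0],"twist":0,"claw":0},{"translation":[0,0,0],"twist":0,"claw":0},{"translation":[0,0,0],"twist":0,"claw":0}]' 40; python3 to.py .547 .0195 .141
```

```text
clock: 5.42
tool_pos: [0.5473, 0.0192, 0.1407]
eef_rot: [0.649, 0.761, -0.001, -0.0]
contact_force: [0.2, 0.4, 0.4]
opening: 0.621
clock: 5.92
tool_pos: [0.5498, 0.02, 0.143]
eef_rot: [0.649, 0.761, 0.002, 0.001]
contact_force: [3.2, -0.4, 6.2]
opening: 0.315
pos [0.55  0.02  0.143] yang 9.023248637366386 z [ 0.005  0.001 -1.   ] need [-0.001 -0.071  0.05 ] F [ 3.221 -0.353  6.198] q [ 0.146  0.758 -0.449  1.877  0.536  0.624 -0.481] t 5.9167 op 0.3148856982459882
```

```bash
python3 -m jog '[{"translation":[0,0,0],"twist":0,"claw":0},{"translation":[0,0.05,-0.09],"twist":0,"claw":0},{"translation":[0,0.05,-0.09],"twist":0,"claw":0},{"translation":[0,0.05,-0.09],"twist":0,"claw":0},{"translation":[0,0.05,-0.09],"twist":0,"claw":0},{"translation":[0,0,0],"twist":0,"claw":0}]' 50; python3 to.py .547 .0195 .141
python3 - <<'E'
from h import *
s=snap('scene'); print([(x['location'],x['confidence']) for x in r.spot_point('blown_grip','scene')]); y,x=240,340
cv2.imwrite('pics/pull.png',cv2.resize(s['img'][y-80:y+60,x-75:x+55,::-1],None,fx=4,fy=4,interpolation=cv2.INTER_CUBIC))
E
```

```text
clock: 6.42
tool_pos: [0.5476, 0.0184, 0.153]
eef_rot: [0.649, 0.761, -0.008, -0.005]
contact_force: [-9.6, -0.5, -5.3]
opening: 0.277
pos [0.548 0.018 0.153] yang 9.040484789028566 z [-0.018 -0.005 -1.   ] need [ 0.03  -0.004  0.301] F [-9.571 -0.5   -5.281] q [ 0.156  0.749 -0.466  1.855  0.512  0.679 -0.458] t 6.4167 op 0.27704266601405303
[([221.9, 321.2], 0.77)]
```

View pics/pull.png

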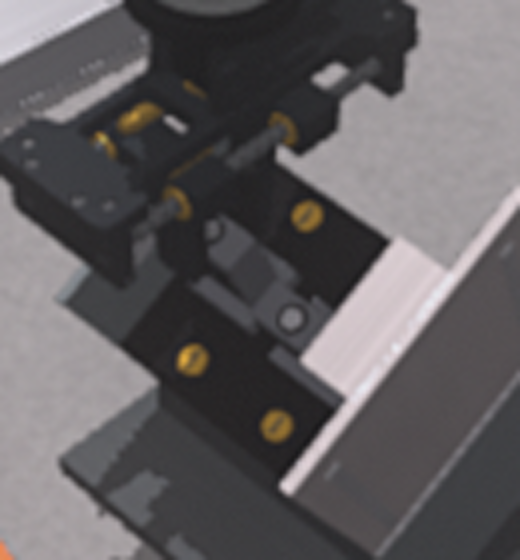

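The blown handle is hidden behind the hand; both good carriers are still in place. The pull load is about 11 N, and I continue.

```bash
python3 -m jog '[{"translation":[0,0.04,-0.1],"twist":0,"claw":0},{"translation":[0,0.04,-0.1],"twist":0,"claw":0},{"translation":[0,0.04,-0.1],"twist":0,"claw":0},{"translation":[0,0.04,-0.1],"twist":0,"claw":0},{"translation":[0,0,0],"twist":0,"claw":0}]' 50; python3 to.py .547 .0195 .141
```

```text
clock: 6.93
tool_pos: [0.5569, 0.0201, 0.1709]
eef_rot: [0.649, 0.761, -0.005, -0.003]
contact_force: [-7.1, -0.6, 3.1]
opening: 0.273
pos [0.557 0.02  0.171] yang 9.03487546148685 z [-0.011 -0.004 -1.   ] need [ 0.027 -0.239  0.751] F [-7.1   -0.647  3.129] q [ 0.165  0.732 -0.485  1.819  0.492  0.725 -0.436] t 6.9333 op 0.2733761083611483
```

```bash
python3 -m jog '[{"translation":[0,0.05,-0.1],"twist":0,"claw":0},{"translation":[0,0.05,-0.1],"twist":0,"claw":0},{"translation":[0,0.05,-0.1],"twist":0,"claw":0},{"translation":[0,0.05,-0.1],"twist":0,"claw":0},{"translation":[0,0.05,-0.1],"twist":0,"claw":0},{"translation":[0,0.05,-0.1],"twist":0,"claw":0},{"translation":[0,0,0],"twist":0,"claw":0}]' 50; python3 to.py .547 .0195 .141
python3 - <<'E'
from h import *
s=snap('scene'); print([(x['location'],x['confidence']) for x in r.spot_point('blown_grip','scene')]); y,x=240,340
cv2.imwrite('pics/pull2.png',cv2.resize(s['img'][y-90:y+60,x-75:x+55,::-1],None,fx=4,fy=4,interpolation=cv2.INTER_CUBIC))
E
```

```text
clock: 7.52
tool_pos: [0.5752, 0.024, 0.197]
eef_rot: [0.649, 0.761, 0.001, 0.001]
contact_force: [1.2, 1.5, -1.3]
opening: 0.223
pos [0.575 0.024 0.197] yang 9.038973646781415 z [ 0.003  0.001 -1.   ] need [ 0.    -0.717  1.398] F [ 1.154  1.458 -1.296] q [ 0.173  0.713 -0.509  1.754  0.464  0.793 -0.404] t 7.5167 op 0.22253889147612993
[([215.6, 310.4], 0.91)]
```

View pics/pull2.png

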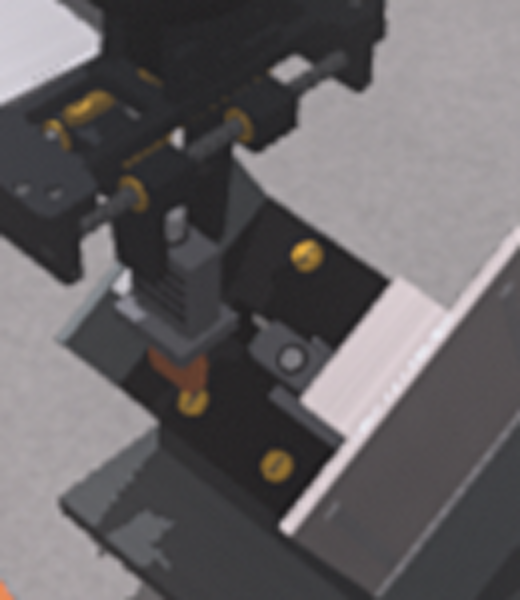

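The carrier is out, upright and held by the jaws (pull2, handle at about (185,280)). The neighbour is still seated. I lift it clear and work out the tray target.

```bash
python3 -m jog '[{"translation":[0,0,-0.3],"twist":0,"claw":0},{"translation":[0,0,-0.4],"twist":0,"claw":0},{"translation":[0,0,-0.5],"twist":0,"claw":0},{"translation":[0,0,-0.5],"twist":0,"claw":0},{"translation":[0,0,-0.4],"twist":0,"claw":0},{"translation":[0,0,-0.3],"twist":0,"claw":0},{"translation":[0,0,0],"twist":0,"claw":0}]' 50
python3 - <<'E'
from h import *
S={n:snap(n) for n in('scene','top')}
L={n:r.spot_point('tray_in',n) for n in S}
for n in S: print(n,[(x['location'],round(x['confidence'],2),atz(S[n],x['location'],.004).round(3)) for x in L[n]])
for c in [(249,464),(249,538),(349,548),(348,470)]: print(atz(S['top'],c,.045).round(3))
E
python3 to.py .495 -.345 .297
```

```text
clock: 8.2
tool_pos: [0.575, 0.0241, 0.2942]
eef_rot: [0.649, 0.761, 0.002, 0.002]
contact_force: [0.4, 0.5, -1.5]
opening: 0.22
scene [([170.4, 250.7], 0.58, array([ 0.499, -0.336,  0.004]))]
top []
[ 0.591 -0.256  0.045]
[ 0.602 -0.413  0.045]
[ 0.396 -0.428  0.045]
[ 0.386 -0.27   0.045]
pos [0.573 0.023 0.291] yang 9.054431850552344 z [-0.002 -0.001 -1.   ] need [-8.785 -3.376 -0.147] F [-0.948 -0.523 -0.903] q [ 0.212  0.604 -0.569  1.645  0.371  1.005 -0.321] t 8.4 op 0.21856412985118304
```

```bash
python3 -m jog '[{"translation":[-0.3,-0.1,0],"twist":0,"claw":0},{"translation":[-0.5,-0.2,0],"twist":0,"claw":0},{"translation":[-0.6,-0.24,0],"twist":0,"claw":0},{"translation":[-0.6,-0.24,0],"twist":0,"claw":0},{"translation":[-0.6,-0.24,0],"twist":0,"claw":0},{"translation":[-0.6,-0.24,0],"twist":0,"claw":0},{"translation":[-0.6,-0.24,0],"twist":0,"claw":0},{"translation":[-0.6,-0.24,0],"twist":0,"claw":0},{"translation":[-0.6,-0.24,0],"twist":0,"claw":0},{"translation":[-0.6,-0.24,0],"twist":0,"claw":0},{"translation":[-0.6,-0.24,0],"twist":0,"claw":0},{"translation":[-0.6,-0.24,0],"twist":0,"claw":0},{"translation":[-0.6,-0.24,0],"twist":0,"claw":0},{"translation":[-0.6,-0.24,0],"twist":0,"claw":0},{"translation":[-0.4,-0.16,0],"twist":0,"claw":0},{"translation":[-0.3,-0.05,0],"twist":0,"claw":0},{"translation":[0,0,0],"twist":0,"claw":0}]'; python3 to.py .494 -.342 .1
```

```text
clock: 9.82
tool_pos: [0.4929, -0.3453, 0.2908]
eef_rot: [0.651, 0.759, -0.001, -0.0]
contact_force: [0.5, -0.3, -1.3]
opening: 0.222
pos [ 0.493 -0.345  0.291] yang 8.732595767367156 z [-0.002 -0.001 -1.   ] need [0.083 0.051 4.77 ] F [ 0.531 -0.259 -1.348] q [ 0.856  0.646 -0.577  1.561  0.39   1.053  0.328] t 9.8167 op 0.22185495327696034
```

```bash
python3 -m jog '[{"translation":[0,0,0.4],"twist":0,"claw":0},{"translation":[0,0,0.6],"twist":0,"claw":0},{"translation":[0,0,0.7],"twist":0,"claw":0},{"translation":[0,0,0.7],"twist":0,"claw":0},{"translation":[0,0,0.7],"twist":0,"claw":0},{"translation":[0,0,0.7],"twist":0,"claw":0},{"translation":[0,0,0.5],"twist":0,"claw":0},{"translation":[0,0,0.3],"twist":0,"claw":0},{"translation":[0,0,0],"twist":0,"claw":0}]'
python3 -m jog '[{"translation":[0,0,0.1],"twist":0,"claw":0},{"translation":[0,0,0.1],"twist":0,"claw":0},{"translation":[0,0,0.1],"twist":0,"claw":0},{"translation":[0,0,0],"twist":0,"claw":0}]'
python3 - <<'E'
from h import *
s=snap('scene'); y,x=170,250
cv2.imwrite('pics/tray.png',cv2.resize(s['img'][y-80:y+50,x-65:x+65,::-1],None,fx=4,fy=4,interpolation=cv2.INTER_CUBIC))
E
```

```text
clock: 10.57
tool_pos: [0.4936, -0.3393, 0.1055]
eef_rot: [0.648, 0.761, -0.0, -0.003]
contact_force: [0.4, -0.2, -1.0]
opening: 0.223
clock: 10.9
tool_pos: [0.4948, -0.3415, 0.0962]
eef_rot: [0.649, 0.761, 0.0, 0.0]
contact_force: [0.2, -0.2, -0.7]
opening: 0.221
```

View pics/tray.png

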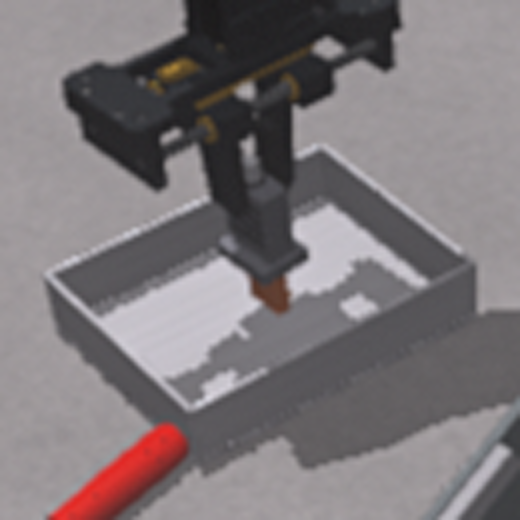

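The carrier hangs upright over the tray's middle, blade end near (275,310). I lower it slowly until it touches.

```bash
for i in 1; do python3 -m jog '[{"translation":[0,0,0.1],"twist":0,"claw":0},{"translation":[0,0,0.1],"twist":0,"claw":0},{"translation":[0,0,0.1],"twist":0,"claw":0},{"translation":[0,0,0],"twist":0,"claw":0}]' | egrep 'pos|force'; done; python3 -m jog '[{"translation":[0,0,0.08],"twist":0,"claw":0},{"translation":[0,0,0.08],"twist":0,"claw":0},{"translation":[0,0,0],"twist":0,"claw":0}]'
```

```text
tool_pos: [0.4951, -0.3419, 0.0853]
contact_force: [-2.2, 0.8, 9.8]
clock: 11.53
tool_pos: [0.4994, -0.3432, 0.0843]
eef_rot: [0.649, 0.761, 0.001, 0.006]
contact_force: [-4.1, 1.2, 41.1]
opening: 0.226
```

```bash
python3 -m jog '[{"translation":[0,0,-0.1],"twist":0,"claw":0},{"translation":[0,0,0],"twist":0,"claw":0},{"translation":[0,0,0],"twist":0,"claw":27},{"translation":[0,0,0],"twist":0,"claw":35},{"translation":[0,0,0],"twist":0,"claw":50},{"translation":[0,0,0],"twist":0,"claw":80},{"translation":[0,0,0],"twist":0,"claw":80},{"translation":[0,0,-0.3],"twist":0,"claw":80},{"translation":[0,0,-0.4],"twist":0,"claw":80},{"translation":[0,0,-0.6],"twist":0,"claw":80},{"translation":[0,0,-0.8],"twist":0,"claw":80},{"translation":[0,0,-0.8],"twist":0,"claw":80},{"translation":[0,0,-0.8],"twist":0,"claw":80},{"translation":[0,0,-0.8],"twist":0,"claw":80},{"translation":[0,0,0],"twist":0,"claw":0},{"translation":[0,0,0],"twist":0,"claw":0}]'
python3 - <<'E'
from h import *
s=snap('scene'); y,x=190,290
for l in('cover_edge','cover_hinge','blown_grip','good_a_grip'): print(l,[(x['location'],x['confidence']) for x in r.spot_point(l,'scene')])
cv2.imwrite('pics/rel.png',cv2.resize(s['img'][y-100:y+110,x-130:x+130,::-1],None,fx=3,fy=2.8,interpolation=cv2.INTER_CUBIC))
t=snap('top')
for l in('cover_edge','cover_hinge','good_a_grip'): print(l,[(x['location'],x['confidence']) for x in r.spot_point(l,'top')])
E
```

```text
clock: 12.87
tool_pos: [0.4956, -0.3417, 0.2641]
eef_rot: [0.649, 0.761, 0.0, 0.002]
contact_force: [-0.4, -0.3, 0.0]
opening: 0.671
cover_edge [([250.7, 368.1], 0.9)]
cover_hinge [([268.7, 378.9], 0.82)]
blown_grip [([145.6, 254.1], 0.94)]
good_a_grip [([244.5, 343.4], 0.7)]
cover_edge [([172.5, 207.7], 0.97)]
cover_hinge [([247.6, 250.2], 0.95)]
good_a_grip [([255.2, 303.4], 0.58)]
```

View pics/rel.png

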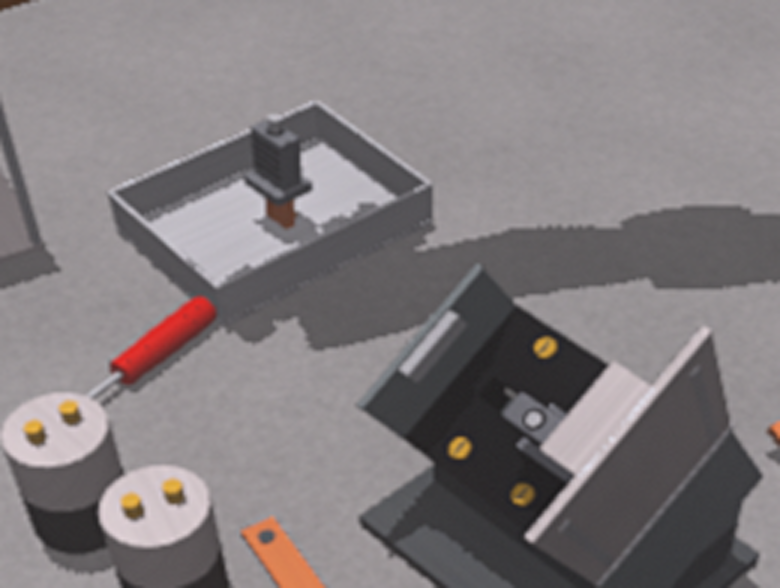

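The carrier stands upright, released, in the tray (rel: (275,170)). The good carriers and bench things are unmoved. The networks put the cover edge at (251,368) and (172,208), so the cover is at about 1.8 rad. Now I compute the sweep waypoints in tool units.

Run:
```python
from h import *
np.set_printoptions(precision=3,suppress=True)
p=np.load('pan.npy'); s=r.get_state(); M=R.from_euler('z',p[2]).as_matrix()@np.array([[0,1,0],[1,0,0],[0,0,-1.]]) 
print(R.from_quat(s['eef_rot']).as_matrix()[:,:2].T, M[:,:2].T)
W=[s['tool_pos'],[.38,-.15,.28],[.38,.22,.30],P(p,(0,-.23,.245))]
for a in np.arange(2.0,-.01,-.2):
    rr=.178 if a>.5 else .188
    W.append(P(p,(0,-.1+rr*np.cos(a)-(.005+.009*abs(np.sin(a)))*np.sin(a),.067+rr*np.sin(a)+(.005+.009*abs(np.sin(a)))*np.cos(a))))
W=np.array(W)
for i in range(1,len(W)): print(W[i],'units',M.T@(W[i]-W[i-1])/.04)
```

```text
[[-0.157  0.988  0.001]
 [ 0.988  0.157 -0.001]] [[-0.154  0.988  0.   ]
 [ 0.988  0.154  0.   ]]
[ 0.38 -0.15  0.28] units [ 5.163 -2.09  -0.479]
[0.38 0.22 0.3 ] units [ 9.14   1.423 -0.5  ]
[0.602 0.318 0.322] units [ 1.554  5.865 -0.554]
[0.598 0.272 0.303] units [-1.098 -0.27   0.468]
[0.61  0.242 0.315] units [-0.805  0.173 -0.3  ]
[0.619 0.208 0.322] units [-0.866  0.091 -0.158]
[0.625 0.173 0.322] units [-0.894  0.003 -0.005]
[0.627 0.137 0.316] units [-0.886 -0.088  0.152]
[0.625 0.103 0.304] units [-0.839 -0.177  0.307]
[0.619 0.071 0.286] units [-0.755 -0.261  0.453]
[0.61  0.044 0.262] units [-0.636 -0.336  0.581]
[0.6   0.014 0.238] units [-0.716 -0.347  0.602]
[ 0.584 -0.002  0.206] units [-0.326 -0.463  0.802]
[ 0.566 -0.01   0.172] units [-0.127 -0.488  0.844]
```

```bash
python3 -m jog '[{"translation":[0.4,-0.3,-0.06],"twist":0,"claw":0},{"translation":[0.6,-0.3,-0.06],"twist":0,"claw":0},{"translation":[0.7,-0.3,-0.06],"twist":0,"claw":0},{"translation":[0.7,-0.3,-0.06],"twist":0,"claw":0},{"translation":[0.7,-0.3,-0.06],"twist":0,"claw":0},{"translation":[0.7,-0.3,-0.06],"twist":0,"claw":0},{"translation":[0.7,-0.2,-0.06],"twist":0,"claw":0},{"translation":[0.7,-0.1,-0.06],"twist":0,"claw":0},{"translation":[0,0,0],"twist":0,"claw":0}]'; python3 to.py .38 .22 .30
```

```text
clock: 14.07
tool_pos: [0.3772, -0.1446, 0.2813]
eef_rot: [0.646, 0.763, -0.0, -0.001]
contact_force: [-0.5, 0.2, 0.6]
opening: 0.003
pos [ 0.377 -0.145  0.281] yang 9.454220954221546 z [-0.001  0.001 -1.   ] need [ 8.981  1.566 -0.46 ] F [-0.468  0.158  0.598] q [ 0.71   0.39  -0.642  2.112  0.343  0.742  0.013] t 14.0667 op 0.0030276733642226566
```

```bash
python3 -m jog '[{"translation":[0.4,0.1,0],"twist":0,"claw":0},{"translation":[0.7,0.11,-0.04],"twist":0,"claw":0},{"translation":[0.7,0.11,-0.04],"twist":0,"claw":0},{"translation":[0.7,0.11,-0.04],"twist":0,"claw":0},{"translation":[0.7,0.11,-0.04],"twist":0,"claw":0},{"translation":[0.7,0.11,-0.04],"twist":0,"claw":0},{"translation":[0.7,0.11,-0.04],"twist":0,"claw":0},{"translation":[0.7,0.11,-0.04],"twist":0,"claw":0},{"translation":[0.7,0.11,-0.04],"twist":0,"claw":0},{"translation":[0.7,0.11,-0.04],"twist":0,"claw":0},{"translation":[0.7,0.11,-0.04],"twist":0,"claw":0},{"translation":[0.7,0.11,-0.04],"twist":0,"claw":0},{"translation":[0.7,0.11,-0.04],"twist":0,"claw":0},{"translation":[0.4,0,0],"twist":0,"claw":0},{"translation":[0,0,0],"twist":0,"claw":0}]'; python3 to.py .602 .318 .322
```

```text
clock: 15.32
tool_pos: [0.377, 0.2275, 0.3003]
eef_rot: [0.647, 0.763, 0.002, -0.001]
contact_force: [-0.2, -0.0, 0.4]
opening: 0.004
pos [0.377 0.228 0.3  ] yang 9.371465854704647 z [ 0.001  0.004 -1.   ] need [ 1.317  5.918 -0.531] F [-0.245 -0.006  0.437] q [-0.181  0.416 -0.669  1.995  0.34   0.84  -0.875] t 15.3167 op 0.004257061723719908
```

```bash
python3 -m jog '[{"translation":[0.6,0.1,0],"twist":0,"claw":0},{"translation":[0.6,0.5,-0.06],"twist":0,"claw":0},{"translation":[0.3,0.7,-0.06],"twist":0,"claw":0},{"translation":[0,0.7,-0.06],"twist":0,"claw":0},{"translation":[0,0.7,-0.06],"twist":0,"claw":0},{"translation":[0,0.7,-0.06],"twist":0,"claw":0},{"translation":[0,0.7,-0.06],"twist":0,"claw":0},{"translation":[0,0.7,-0.06],"twist":0,"claw":0},{"translation":[0,0.6,-0.06],"twist":0,"claw":0},{"translation":[0,0.5,0],"twist":0,"claw":0},{"translation":[0,0,0],"twist":0,"claw":0}]'; python3 to.py .613 .235 .318
```

```text
clock: 16.23
tool_pos: [0.6052, 0.3168, 0.3174]
eef_rot: [0.651, 0.759, -0.0, 0.001]
contact_force: [0.2, -1.0, 0.5]
opening: 0.005
pos [0.605 0.317 0.317] yang 8.730008059808226 z [ 0.001 -0.002 -1.   ] need [-2.05  -0.117 -0.01 ] F [ 0.155 -0.988  0.512] q [-0.276  0.75  -0.59   1.249  0.411  1.26  -0.712] t 16.2333 op 0.005051247837796617
```

```bash
python3 -m jog '[{"translation":[-0.5,0,0],"twist":0,"claw":0},{"translation":[-0.5,0,0],"twist":0,"claw":0},{"translation":[-0.5,-0.05,0],"twist":0,"claw":0},{"translation":[-0.5,-0.05,0],"twist":0,"claw":0},{"translation":[-0.45,0.05,-0.08],"twist":0,"claw":0},{"translation":[-0.45,0.05,-0.08],"twist":0,"claw":0},{"translation":[-0.45,0,0],"twist":0,"claw":0},{"translation":[-0.45,0,0],"twist":0,"claw":0},{"translation":[0,0,0],"twist":0,"claw":0}]'; python3 to.py .625 .103 .304
```

```text
clock: 16.98
tool_pos: [0.6252, 0.1634, 0.3249]
eef_rot: [0.652, 0.759, -0.002, 0.001]
contact_force: [-0.1, -0.7, -0.7]
opening: 0.005
pos [0.625 0.163 0.325] yang 8.68966636403709 z [-0.001 -0.005 -1.   ] need [-1.491 -0.231  0.529] F [-0.132 -0.687 -0.73 ] q [-0.02   0.689 -0.611  1.364  0.403  1.215 -0.512] t 16.9833 op 0.004567210599221749
```

Run:
```python
from h import *
s=snap('scene'); t=snap('top')
for n in('scene','top'): print(n,[(x['location'],x['confidence']) for x in r.spot_point('cover_edge',n)])
A=[cv2.resize(a['img'][y-120:y+100,x-110:x+80,::-1],None,fx=2.1,fy=2.4) for a,y,x in((s,230,370),(t,230,260))]
cv2.imwrite('pics/cov.png',np.hstack(A))
```

```text
scene [([216.6, 319.7], 0.96)]
top []
```

View pics/cov.png

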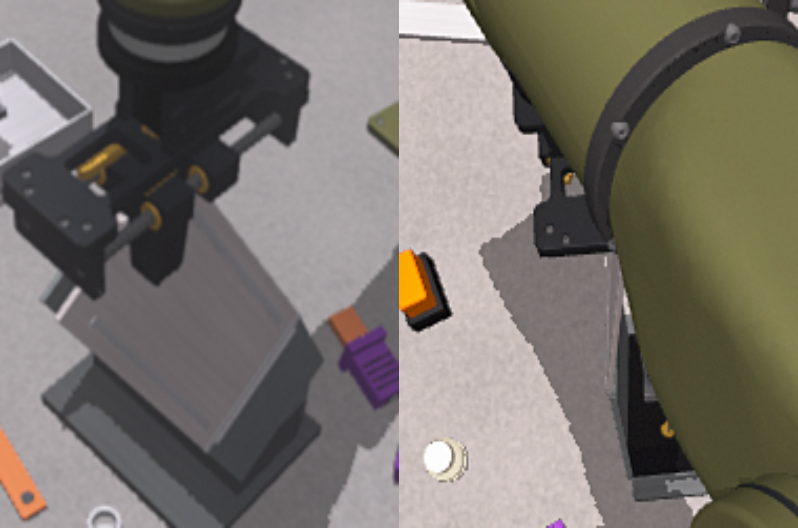

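The cover is moving, now at about 1.35 rad with the fingers pressing its outer face near the free edge (scene crop (160,270)). I continue along the arc.

```bash
python3 -m jog '[{"translation":[-0.38,-0.04,0.1],"twist":0,"claw":0},{"translation":[-0.37,-0.05,0.12],"twist":0,"claw":0},{"translation":[-0.37,-0.07,0.15],"twist":0,"claw":0},{"translation":[-0.37,-0.07,0.16],"twist":0,"claw":0},{"translation":[-0.38,-0.13,0.22],"twist":0,"claw":0},{"translation":[-0.38,-0.13,0.23],"twist":0,"claw":0},{"translation":[-0.32,-0.17,0.29],"twist":0,"claw":0},{"translation":[-0.32,-0.17,0.29],"twist":0,"claw":0},{"translation":[0,0,0],"twist":0,"claw":0}]'; python3 to.py .6 .014 .238
```

```text
clock: 17.93
tool_pos: [0.6081, 0.0472, 0.2608]
eef_rot: [0.65, 0.76, -0.003, -0.001]
contact_force: [-1.5, -0.6, -0.2]
opening: 0.006
pos [0.608 0.047 0.261] yang 8.954343160442061 z [-0.005 -0.003 -1.   ] need [-0.787 -0.326  0.574] F [-1.482 -0.649 -0.213] q [ 0.178  0.698 -0.606  1.569  0.446  1.022 -0.401] t 17.9333 op 0.0064884813747427186
```

```bash
python3 -m jog '[{"translation":[-0.39,-0.16,0.28],"twist":0,"claw":0},{"translation":[-0.39,-0.17,0.3],"twist":0,"claw":0},{"translation":[-0.16,-0.23,0.4],"twist":0,"claw":0},{"translation":[-0.16,-0.23,0.4],"twist":0,"claw":0},{"translation":[-0.1,-0.15,0.25],"twist":0,"claw":0},{"translation":[0,0,0],"twist":0,"claw":0}]'; python3 to.py .566 -.01 .172
```

```text
clock: 18.43
tool_pos: [0.5787, -0.0033, 0.1965]
eef_rot: [0.649, 0.761, -0.002, -0.001]
contact_force: [-1.3, 0.1, -0.0]
opening: 0.004
pos [ 0.579 -0.003  0.196] yang 9.094340249231454 z [-0.004 -0.001 -1.   ] need [-0.115 -0.338  0.613] F [-1.257  0.106 -0.001] q [ 0.255  0.733 -0.575  1.737  0.515  0.832 -0.401] t 18.4333 op 0.0043477331190890445
```

```bash
python3 -m jog '[{"translation":[-0.06,-0.05,0.09],"twist":0,"claw":0},{"translation":[-0.06,-0.05,0.09],"twist":0,"claw":0},{"translation":[0,-0.05,0.09],"twist":0,"claw":0},{"translation":[0,0,0],"twist":0,"claw":0}]'; python3 -m jog '[{"translation":[0,-0.05,0.09],"twist":0,"claw":0},{"translation":[0,-0.05,0.09],"twist":0,"claw":0},{"translation":[0,0,0],"twist":0,"claw":0}]'; python3 to.py .566 -.01 .172
```

```text
clock: 18.77
tool_pos: [0.5752, -0.0086, 0.187]
eef_rot: [0.649, 0.761, -0.0, -0.0]
contact_force: [-0.6, 0.1, -0.2]
opening: 0.008
clock: 19.02
tool_pos: [0.5722, -0.0094, 0.1803]
eef_rot: [0.649, 0.761, 0.001, 0.001]
contact_force: [0.9, -0.2, 0.7]
opening: 0.006
pos [ 0.572 -0.009  0.18 ] yang 9.059705326279886 z [ 0.002  0.    -1.   ] need [ 0.008 -0.155  0.208] F [ 0.915 -0.245  0.731] q [ 0.259  0.744 -0.56   1.777  0.54   0.776 -0.418] t 19.0167 op 0.0061344203378146415
```

```bash
for i in 1; do python3 -m jog '[{"translation":[0,-0.05,0.09],"twist":0,"claw":0},{"translation":[0,0,0],"twist":0,"claw":0}]'|egrep 'pos|force'; done; python3 -m jog '[{"translation":[0,-0.05,0.09],"twist":0,"claw":0},{"translation":[0,0,0],"twist":0,"claw":0}]'|egrep 'pos|force';python3 -m jog '[{"translation":[0,-0.05,0.09],"twist":0,"claw":0},{"translation":[0,0,0],"twist":0,"claw":0}]'|egrep 'pos|force'
```

```text
tool_pos: [0.5685, -0.01, 0.1757]
contact_force: [-1.0, 0.1, 0.4]
tool_pos: [0.5685, -0.0099, 0.1742]
contact_force: [-0.3, 0.1, 9.3]
tool_pos: [0.5688, -0.0098, 0.1735]
contact_force: [-1.8, -1.8, 28.5]
```

```bash
python3 -m jog '[{"translation":[0,0.1,-0.3],"twist":0,"claw":0},{"translation":[0,0,-0.7],"twist":0,"claw":0},{"translation":[-0.6,0,-0.7],"twist":0,"claw":0},{"translation":[-0.8,-0.3,-0.3],"twist":0,"claw":0},{"translation":[-0.8,-0.3,0],"twist":0,"claw":0},{"translation":[-0.8,-0.3,0],"twist":0,"claw":0},{"translation":[-0.8,-0.3,0],"twist":0,"claw":0},{"translation":[-0.6,-0.3,0],"twist":0,"claw":0},{"translation":[0,0,0],"twist":0,"claw":0}]'|egrep 'pos|force|clock'
python3 - <<'E'
from h import *
p=np.load('pan.npy')
s=snap('scene'); t=snap('top')
for n,a in(('scene',s),('top',t)):
    print(n,[(x['location'],x['confidence']) for x in r.spot_point('cover_edge',n)],[(q,proj(a,P(p,(0,-.1+.19*np.cos(q),.067+.19*np.sin(q)))).round(1)) for q in(0,.06,.12)])
A=[cv2.resize(a['img'][y-80:y+80,x-75:x+75,::-1],None,fx=2.6,fy=2.6,interpolation=cv2.INTER_CUBIC) for a,y,x in((s,240,340),(t,265,310))]
for a,im,y,x in((s,A[0],240,340),(t,A[1],265,310)):
    for q,c in((0,(0,255,0)),(.06,(0,0,255))):
        for X in(-.06,.06):
            b=proj(a,P(p,(X,-.1+.214*np.cos(q),.067+.214*np.sin(q)))); cv2.circle(im,(int((b[1]-x+75)*2.6),int((b[0]-y+80)*2.6)),2,c,-1)
cv2.imwrite('pics/shut.png',np.hstack(A))
E
```

```text
clock: 20.27
tool_pos: [0.5346, -0.2011, 0.2477]
contact_force: [-0.3, -1.2, -0.2]
scene [([210.6, 298.4], 0.66)] [(0, array([209.7, 300.9])), (0.06, array([207.5, 298.6])), (0.12, array([205.4, 296.6]))]
top [([238.7, 350.4], 0.8)] [(0, array([240.8, 352.2])), (0.06, array([236.7, 352.1])), (0.12, array([232.5, 351.6]))]
```

View pics/shut.png

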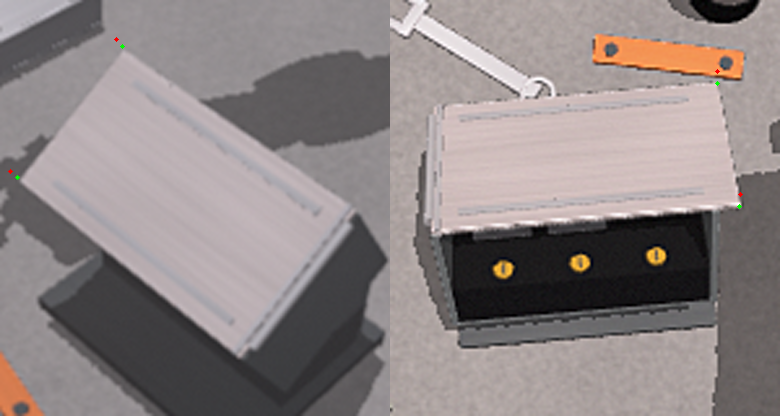

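The cover corners sit on the green 0 rad marks in both views and clear of the red 0.06 marks. The 28 N press was well past the catch's 12 N. One last number check on the carrier, then I hand in.

Run:
```python
from h import *
s=snap('scene')
print([(x['location'],x['confidence'],atz(s,x['location'],.074).round(3)) for x in r.spot_point('blown_grip','scene')]); st=r.get_state(); print(st['clock'],st['contact_force'])
print(r.finish_job())
```

```text
[([143.2, 247.7], 0.88, array([ 0.491, -0.352,  0.074])), ([157.1, 251.3], 0.55, array([ 0.51 , -0.301,  0.074]))]
20.5667 [ 0.08564478  0.40055397 -0.51804153]
the job is handed in; nothing more can be done
None
```

I pulled the blown carrier (right-hand socket, the one with its pin out), set it down in the steel tray and pushed the cover shut. I handed the job in at about 20.6 s. The hand-in gives no verdict.

- **Carrier:** it stood upright after I let go. The last picture puts its handle at about (0.491, -0.352), within about 10 mm of the tray's centre. The network also gave a weaker second reading (0.55) about 50 mm away, which still falls inside the tray.
- **Set-down:** I lowered until the blade touched. The last step pressed it on the floor with 41 N, which I eased before opening the fingers.
- **Cover:** I pressed until the force reached 28 N without further travel, against the catch's 12 N. The edge and corners then matched 0 rad in the top view to about 1 pixel, and 0.06 rad would be 4 pixels off. In the scene view they were 1 to 2 pixels out, the same offset that view showed from the start.
- **Other things:** the middle good carrier looked seated in the pictures before the cover was shut; the left one was then partly hidden by the open cover. With the cover shut I could see only small parts beneath it, so I did not measure their seating. The bench things I could see looked unmoved, and the robot was touching nothing at the end.

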